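# Put the day's finds away on the conservation bench

## Robot

A 6-joint arm with a two-finger parallel gripper is mounted at the origin on the work surface. World frame = base frame: x ahead of the robot, y to its left, z up, the work surface at z = 0. Lengths are in mm, angles in rad, forces in N, time in s.
With the tool pointing down it reaches from about 275 to 750 mm from the base axis. Payload 10.2 kg.
Tool frame: the origin (TCP) lies at the centre of the arm's flange, where the gripper is bolted on; the fingertips stand 173 mm ahead of it and the grasp point (between the pads) lies 155 mm ahead of it; z points along the fingers, y is the line along which they close (so a half turn about z gives the same grasp; the last joint's range is limited). The gripper opens to 85 mm and grips with 20 to 120 N. Pads are 22 mm wide; open, the fingers measure 114 mm over their backs; the gripper's body (76 mm by 85 mm) begins 54 mm behind the grasp point. The pads swing forward as they close: fully open they stand 13 mm farther back than shut.
Start: joints at [0.982, 0.313, 1.498, -0, 1.331, -0.223], TCP at [187.804, 490.267, 404.694] pointing down, gripper open.
Joint ranges: [-2.94, 2.94], [-0.97, 2.17], [0.19, 2.56], [-1.23, 4.37], [0.02, 3.11], [-2.88, 2.88]. Speed limits (rad/s): [2.39, 2.39, 3.01, 3.14, 3.14, 3.14].

## Interface

Orientations are given as a unit quaternion [w, x, y, z].
In Python, from rig import ctrl, imaging gives the robot as it stands (ctrl), with the cameras (imaging).
- The arm moves only by the shell command python3 steer.py 'ROWS' [OPENING] [FORCE]. ROWS is a JSON object whose key "rows" holds a list of rows, 1 to 8 of them, each of 6 numbers: dx, dy, dz in mm, then a rotation vector rx, ry, rz in rad; each row is the pose to reach, as a shift and turn from the pose commanded when the command began, along the tool's axes at that moment; what a row does not reach only later rows make up. A row lasts 1/10 s, in which the tool goes at most 50 mm and 0.15 rad, less where a joint would pass 70% of its speed; a pose out of reach is approached as far as the arm can. OPENING is the opening from 0.0 (shut) to 1.0 (fully open), set as the command begins (- or left out keeps the last). The fingers move at their own pace and stop on an object; FORCE is the grip in N (left out, the last holds). Time passes only in rows, so rows that do not move let the fingers close. It prints the time, the measured TCP pose, the force, the opening and the grip force at its end. Input that does not fit is refused with a message, and nothing moves.
- ctrl.sense(): the state, without advancing time (a new reading comes with each control period).
- imaging.capture(name): name is "side" or "top"; returns the picture (384x512x3 uint8, red, green, blue); there is no depth.
- imaging.calibration(name): a dict with "fx", "fy", "cx", "cy" (pixels), "position" and "attitude" of the camera in the world. Camera axes: x right, y down, z forward; pixel columns grow to the right and rows downward; lengths in mm; the calibration is good to about 2 mm. A picture is of the moment at which its call begins. calibration takes no time and is no camera call.
- ctrl.finish_job(): hands the job in; it is judged then, once.
The state is a dict: "time_s": time; "joints": joint angles; "dq": joint speeds; "tau": joint torques, N m; "eef_pos": TCP position; "ee_rot": TCP orientation; "force": force on the tool from outside, world axes, zero at the start; "wrist_torque": the same for the moment, N m; "grip_width": opening from 0.0 (shut) to 1.0 (fully open); "grip_force": force on a finger pad.
Only numpy, scipy, OpenCV 4.12 (cv2) and the standard library are available. Lean on these libraries where they do the work, as an engineer would, in place of code of your own. Each camera call takes 0.05 s, during which the arm holds its last target. There are 200 camera calls.

## Task

Put the day's finds away. Both freshly glued pottery flasks must cure in front of the extractor: slide each across the bench, pushing low down, until it stands upright facing the grille, between its side panels, with a gap of no more than about 40 mm, and once both stand there switch the fan on by pushing its toggle fully over, away from you; the joins are soft, so never lift or tip a flask and never touch it above the shoulder. Lay every loose find on the tissue flat in the grey tray, lengthwise in a compartment of its own (the long ones, spearhead and knife, in the two long compartments, the short ones, axe and comb, in the two short ones; not every find is there each day), and leave everything else on the bench where it stands.

Things in the scene. Friction and masses are not known exactly. Their poses are not given: they have to be found in the camera images.
- flask1: restored pottery flask, brown with white plaster patches, freshly glued, standing on the bench at the left; 230 mm high, 470 g, centre of mass about 60 mm up. Round: foot 54 mm across, belly 66 at 22 mm height, 72 at 45, 66 at 72, 48 at 96, shoulder ends at 110 mm. Origin: centre of the underside, z up. Friction about 0.6: pushed 30 mm up or lower it slides, higher it may topple.
- flask2: a second flask, darker brown, same shape, size and weight as flask1; origin and axes likewise. (Either flask: with the gripper leaning back, fingers pointing forwards and down about 30 degrees from vertical, the fingertips reach the belly low down and the gripper clears the neck; two parted fingers keep it from rolling off sideways.)
- flask1_neck: the glued-on neck and lip of flask1: from 110 to 230 mm above the flask's foot, 27 mm thick, lip 43 mm across; same origin and axes as flask1. Not to be touched.
- flask2_neck: the glued-on neck and lip of flask2: from 110 to 230 mm above the flask's foot, 27 mm thick, lip 43 mm across; same origin and axes as flask2. Not to be touched.
- extractor: fixed white slot extractor at the left, 310 mm wide, 150 high, 92 deep, slotted grille on its front, hose at its far end. Origin: on the bench under the middle of the grille; the grille face is its plane x = 0, its -x points out of the grille towards the flasks, y runs along it. Clear side panels, 4 mm thick, 125 high, stand at y = +-155 mm and reach 64 mm forward.
- fan_base: fixed black switch box of the extractor's fan, 70 mm (x) x 50 mm (y), 25 high, on the bench beyond the flasks. Origin: centre of underside; its x points roughly away from the robot; the toggle's pivot is 22 mm above the origin.
- fan (a joint): toggle of the fan: 0 = off (leans 0.5 rad to the switch box's -x, towards the robot), 1.0 = fully on (leans 0.5 rad to its +x); starts within 0.12 of off, on from 0.8. Hinged about the box's y, stays where it is left; 2 N at the ball moves it.
- fan_tip (a point): centre of the toggle's red ball, 26 mm across, 55 mm from its pivot.
- tray: fixed grey finds tray, 312 mm (y) x 197 mm (x), walls 6 mm thick, 45 high, rim 330 x 217 over all, floor 5 thick; black dividers, 5 thick, tops 30 above the bench, part it into two long compartments (185 along x, 85 along y) at the -y end and two short ones (90 along x, 120 along y) at the +y end. Origin: centre of underside, z up.
- long_left (a point): centre of the floor of the long compartment in the middle of the tray; axes as the tray: finds lie here along x.
- long_right (a point): centre of the floor of the long compartment at the tray's -y end; finds lie along the tray's x.
- short_far (a point): centre of the floor of the short compartment farther from the robot (+x half, +y end); finds lie along the tray's y.
- short_near (a point): centre of the floor of the short compartment nearer the robot (-x half, +y end); finds lie along the tray's y.
- spearhead: green bronze spearhead, 148 x 30 x 12 mm, 110 g; the blade, 30 mm wide, is its middle 75 mm, flat on both sides: grip it there across the width. Origin at its centre, half-way through its thickness; x along its length, z up as it lies. A LONG find.
- knife: rust-brown iron knife, 150 x 26 x 12 mm, 100 g; blade 26 mm wide from x = -28 to +72 mm, a narrower tang (14 mm) behind it: grip across the blade. Origin at its centre, half-way through its thickness; x along its length, z up as it lies. A LONG find.
- axe: green bronze flat axe head, 89 mm long, 12 mm thick, 130 g; 30 mm wide from x = -44 to +4 mm, 36 mm wide to x = 29 mm, edge 44 mm wide: grip across it at the origin or a little behind. Origin at its centre, half-way through its thickness; x along its length, z up as it lies. A SHORT find.
- comb: cream bone comb, 90 x 36 x 12 mm, 60 g; grip across its 36 mm width. Origin at its centre, half-way through its thickness; x along its length, z up as it lies. A SHORT find.
- resin_jar: small amber glass jar with black cap, 48 mm across, 75 mm high, left of the robot, nearer than the flasks; leave alone. Origin: centre of underside.
- beaker: glass beaker, 64 mm across, 85 mm high, between the robot and the tray; leave alone. Origin: centre of underside.
- silica_can: small blue and silver can, 50 mm across, 65 mm high, beyond the finds; leave alone. Origin: centre of underside.
- sherd_box: clear plastic box of sherds, 130 x 180 x 70 mm, beyond the tray; leave alone. Origin: centre of underside.
- camera: black camera, 135 mm wide, 105 mm high, beyond the tray; leave alone. Origin: centre of underside.
- pencil_mug: blue mug of pencils, 72 mm across, 165 mm high with pencils, to the right; leave alone. Origin: centre of underside.

How it is judged:
By the outcome, as a careful person would: the job done as asked, in the order asked, and still so for the second after the job is handed in, with the robot touching nothing.
Of spearhead, knife, axe, comb only 3 to 4 are there at a start; the rules pass over those that are not, and their reading is None.
At some moment in a run one of spearhead, knife, axe, comb may be knocked a few centimetres aside while the robot is not near it.
Once in a run the grip may slacken for a moment while it holds something.
It also fails if it takes over 210 s, if anything falls off the work surface, if the arm or the gripper's body presses on something with over 40 N, if the wrist force passes 120 N, or if a joint passes its speed limit or range.

## Working session

There is one attempt and no reset: what is moved stays moved. The work goes in short steps, Python scripts to look and compute and a shell command to move; the robot and the scene stay as the last step left them, time stands still between calls to the robot, and variables do not carry over. Pictures are saved under pics/ and viewed, at most 14 in all, crops included, and the job is handed in when it is done.

```bash
ls; mkdir -p pics
python3 - <<'E'
from rig import ctrl, imaging
import cv2
for n in("side","top"):
    c=imaging.calibration(n);print(n,c)
    im=imaging.capture(n);cv2.imwrite(f"pics/{n}0.png",im[:,:,::-1])
s=ctrl.sense();print(s)
E
```

```text
pics
rig.py
steer.py
side {'fx': 379.7945837277312, 'fy': 379.7945837277312, 'cx': 257.04498068611383, 'cy': 189.6358169479671, 'position': array([  139.3492353 , -1045.01402908,   651.97057655]), 'attitude': array([-0.49641155,  0.84790434, -0.15450232,  0.10374411])}
top {'fx': 462.88284988440853, 'fy': 462.88284988440853, 'cx': 256.13606195513063, 'cy': 196.97388482043553, 'position': array([ 348.25109896,  -58.47220411, 1818.37902805]), 'attitude': array([ 0.03827695, -0.69846192,  0.71354335, -0.03926458])}
{'time_s': 0.1, 'joints': array([ 9.81578677e-01,  3.13357586e-01,  1.49834136e+00, -3.96620663e-05,
        1.33098648e+00, -2.23379185e-01]), 'dq': array([-0.00055468, -0.00035746, -0.00135449,  0.00060148,  0.00050982,
        0.0007044 ]), 'tau': array([ 1.65368925e-03, -4.12900579e+01, -2.60141015e+01, -1.89347124e-04,
        3.04468354e-03,  5.98760380e-05]), 'eef_pos': array([187.79319234, 490.22541361, 404.21828982]), 'ee_rot': array([-1.98245247e-04,  1.81896206e-01,  9.83317584e-01, -5.09516814e-04]), 'force': array([ 0.59934432,  0.70024463, -1.0586625 ]), 'wrist_torque': array([-0.03793636, -0.02064329, -0.01681047]), 'grip_force': 0.0, 'grip_width': 0.9972770510171174}
```

View pics/side0.png

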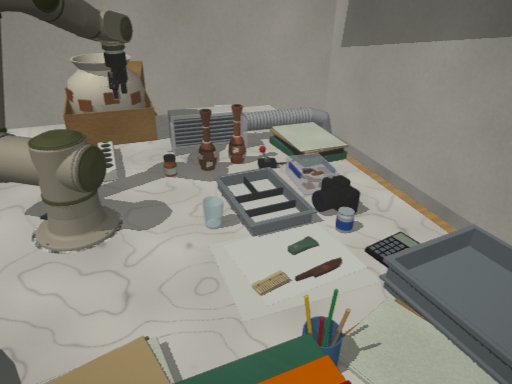

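View pics/top0.png

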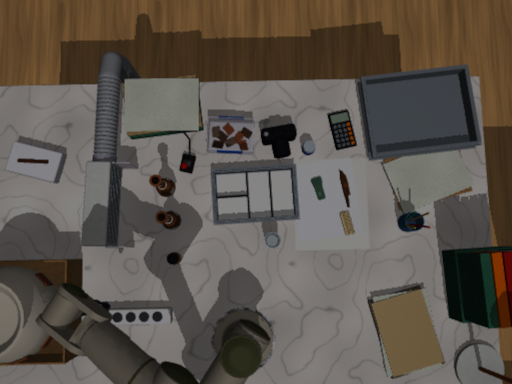

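The top view shows extractor grille at col ~120 (rows 160–245), flasks at (165,187) and (172,220), switch at (187,162), tray at cols 212–298, axe (318,187), knife (345,188), comb (347,222); no spearhead. Zooming in.

```bash
cat > h.py <<'E'
import numpy as np,cv2
from scipy.spatial.transform import Rotation as R
from rig import ctrl, imaging
def rot(q): return R.from_quat([q[1],q[2],q[3],q[0]])
C={n:imaging.calibration(n) for n in("side","top")}
def plane(n,uv,z):
    c=C[n];uv=np.atleast_2d(uv).astype(float)
    d=np.c_[(uv[:,0]-c["cx"])/c["fx"],(uv[:,1]-c["cy"])/c["fy"],np.ones(len(uv))]
    d=rot(c["attitude"]).apply(d);p=np.array(c["position"])
    return p+d*((z-p[2])/d[:,2])[:,None]
def proj(n,P):
    c=C[n];q=rot(c["attitude"]).inv().apply(np.atleast_2d(P)-c["position"])
    return np.c_[q[:,0]/q[:,2]*c["fx"]+c["cx"],q[:,1]/q[:,2]*c["fy"]+c["cy"]]
def tri(u1,u2):  # side,top
    A=[];b=[]
    M=np.zeros((3,3));v=np.zeros(3)
    for n,u in(("side",u1),("top",u2)):
        p=np.array(C[n]["position"]);d=plane(n,u,0)[0]-p;d/=np.linalg.norm(d)
        Q=np.eye(3)-np.outer(d,d);M+=Q;v+=Q@p
    return np.linalg.solve(M,v)
def crop(n,x0,y0,x1,y1,k,f):
    im=imaging.capture(n);cv2.imwrite(f,cv2.resize(im[y0:y1,x0:x1,::-1],None,fx=k,fy=k,interpolation=cv2.INTER_CUBIC));return im
E
python3 - <<'E'
from h import *
crop("top",80,140,240,260,5,"pics/t1.png")
crop("top",205,150,365,260,5,"pics/t2.png")
crop("side",155,90,315,210,5,"pics/s1.png")
E
```

```text
(no output)
```

View pics/t1.png

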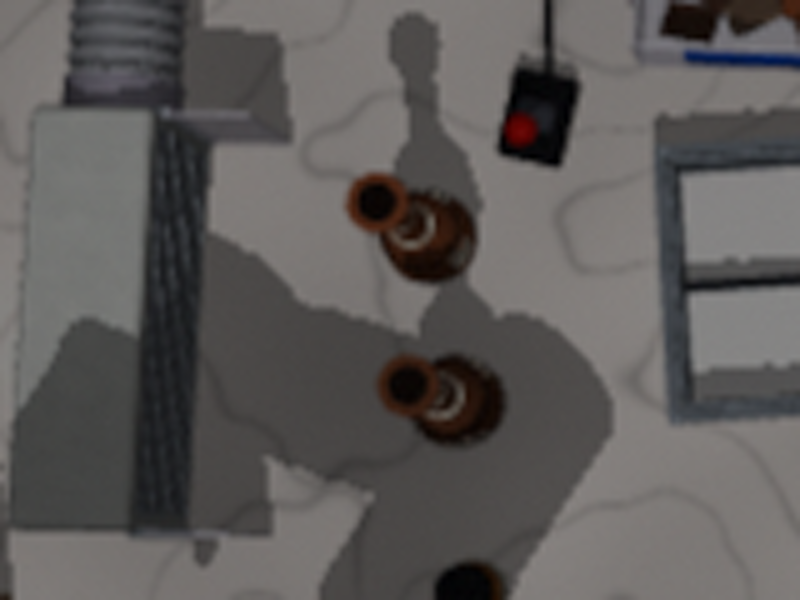

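View pics/t2.png

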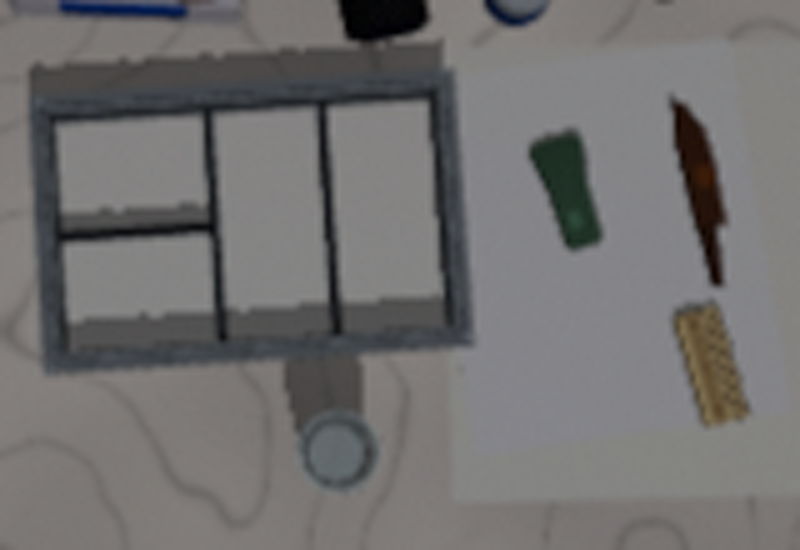

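View pics/s1.png

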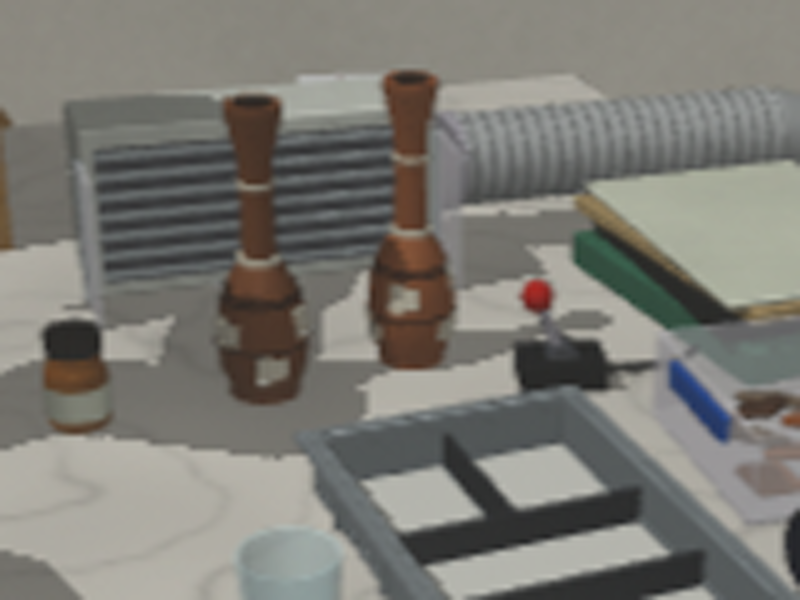

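Top crop: lips at crop (376,200),(410,385); toggle ball (520,130); tray rim corners (30,98),(455,70),(473,342),(45,372); axe, knife, comb well separated on tissue. Side crop: lips (253,103),(411,77), feet (265,400),(411,365), ball (537,295), clear side panels seen.

```bash
cat >> h.py <<'E'
def find(z=6):
    im=imaging.capture("top");h=cv2.cvtColor(im,cv2.COLOR_RGB2HSV).astype(int);H,S,V=h[...,0],h[...,1],h[...,2]
    out={}
    for n,m in dict(axe=(H>45)&(H<90)&(S>80),knife=((H<14)|(H>170))&(S>110),comb=(H>14)&(H<30)&(S>75)&(V>70)).items():
        m=m.astype(np.uint8);m[:,:205]=0;m[:,385:]=0;m[:155]=0;m[250:]=0
        k,l,st,ce=cv2.connectedComponentsWithStats(m)
        if k<2: continue
        i=1+st[1:,4].argmax();ys,xs=np.nonzero(l==i)
        p=plane("top",np.c_[xs,ys],z)[:,:2];c=p.mean(0);w,v=np.linalg.eigh(np.cov((p-c).T));a=v[:,1];a=a*np.sign(a[0]+1e-9)
        t=(p-c)@a;s=(p-c)@v[:,0]
        mid=c+a*(t.max()+t.min())/2+v[:,0]*(s.max()+s.min())/2
        out[n]=(st[i,4],mid.round(0),np.degrees(np.arctan2(a[1],a[0])).round(1),round(np.ptp(t)),round(np.ptp(s)),c.round(0))
    return out
E
python3 - <<'E'
from h import *
t1=lambda x,y:(x/5+80-.4,y/5+140-.4)
t2=lambda x,y:(x/5+205-.4,y/5+150-.4)
s1=lambda x,y:(x/5+155-.4,y/5+90-.4)
np.set_printoptions(suppress=True,precision=1)
print("lips",plane("top",[t1(376,200),t1(410,385)],230))
print("lips tri",tri(s1(411,77),t1(376,200)),tri(s1(253,103),t1(410,385)))
print("feet side",plane("side",[s1(411,365),s1(265,400)],0))
print("ball",tri(s1(537,295),t1(520,130)))
print("box top",plane("top",[t1(517,65),t1(578,75),t1(560,165),t1(500,153)],25))
print("extr top front",plane("top",[t1(155,110),t1(135,530)],150), "bot",plane("top",[t1(190,530)],0),plane("side",[s1(105,292),s1(390,265)],0))
print("panels",plane("top",[t1(290,140),t1(270,530)],125))
c=plane("top",[t2(30,98),t2(455,70),t2(473,342),t2(45,372)],45);print("tray",c,c.mean(0))
print("jar",plane("top",[t1(468,585)],75),"beaker",plane("top",[t2(338,450)],85))
for k,v in find().items():print(k,v)
E
cat >> h.py <<'E'
def go(tip,z,y,L=173):
    """row (tool axes) that brings the point L ahead of the TCP to tip, with tool z and y axes as given"""
    s=ctrl.sense();r=rot(s["ee_rot"]);z=np.array(z,float);z/=np.linalg.norm(z);y=np.array(y,float);y-=z*(y@z);y/=np.linalg.norm(y)
    g=R.from_matrix(np.c_[np.cross(y,z),y,z]);d=r.inv().apply(np.array(tip)-L*z-s["eef_pos"]);w=(r.inv()*g).as_rotvec()
    print("row",d.round(1).tolist(),w.round(3).tolist(),"n>=",max(np.linalg.norm(d)/50,np.linalg.norm(w)/.15).round(1))
def state(L=173):
    s=ctrl.sense();r=rot(s["ee_rot"]).as_matrix();print("t",round(s["time_s"],1),"tip",(s["eef_pos"]+L*r[:,2]).round(1),"z",r[:,2].round(3),"y",r[:,1].round(3),"F",s["force"].round(1),"g",round(s["grip_width"],2),"q",s["joints"].round(2))
E
python3 steer.py '{"rows": [[0,0,-50,0,0,0],[0,0,-100,0,0,0],[0,0,-100,0,0,0]]}' 0.5
python3 -c "
from h import *
state();go([458,195,260],[.02,.5,-.866],[1,-.04,0])"
```

```text
time_s: 0.6
eef_pos: [187.4, 489.8, 511.2]
ee_rot: [0.002, 0.182, 0.983, 0.005]
force: [-0.5, -0.3, -0.3]
grip_width: 0.514
grip_force: 0.0
t 0.6 tip [188.5 491.5 338.2] z [ 0.006  0.01  -1.   ] y [0.358 0.934 0.011] F [-0.5 -0.3 -0.3] g 0.51 q [ 0.98  0.26  1.3  -0.    1.58 -0.22]
row [-385.5, -261.7, 99.5] [-0.315, 0.449, 1.218] n>= 9.5
```

```bash
python3 steer.py '{"rows": [[-385,-262,99,-0.315,0.449,1.218],[-385,-262,99,-0.315,0.449,1.218],[-385,-262,99,-0.315,0.449,1.218],[-385,-262,99,-0.315,0.449,1.218],[-385,-262,99,-0.315,0.449,1.218],[-385,-262,99,-0.315,0.449,1.218],[-385,-262,99,-0.315,0.449,1.218],[-385,-262,99,-0.315,0.449,1.218]]}' >/dev/null
python3 -c "
from h import *
state();go([458,195,260],[.02,.5,-.866],[1,-.04,0])"
```

```text
t 1.4 tip [409.3 245.4 266.9] z [-0.014  0.453 -0.891] y [0.997 0.077 0.024] F [ 1.1  0.7 -0. ] g 0.5 q [ 0.03  0.1   1.74  0.49  1.33 -0.18]
row [-60.5, 37.9, -17.0] [-0.035, 0.053, 0.115] n>= 1.5
```

```bash
python3 steer.py '{"rows": [[0,0,0,0,0,0],[0,0,0,0,0,0]]}' >/dev/null
python3 -c "
from h import *
state();go([458,195,260],[.02,.5,-.866],[1,-.04,0])"
```

```text
t 1.6 tip [408.7 246.3 266.7] z [-0.016  0.451 -0.893] y [0.996 0.082 0.023] F [-0.6  0.1  0.5] g 0.5 q [ 0.04  0.1   1.74  0.48  1.33 -0.18]
row [-61.9, 37.8, -17.5] [-0.037, 0.055, 0.119] n>= 1.5
```

```bash
python3 steer.py '{"rows": [[-62,38,-17.5,-0.037,0.055,0.119],[-62,38,-17.5,-0.037,0.055,0.119],[-62,38,-17.5,-0.037,0.055,0.119]]}' >/dev/null
python3 steer.py '{"rows": [[-25,0,43,0,0,0],[-50,0,87,0,0,0],[-75,0,130,0,0,0],[-100,0,173,0,0,0],[-110,0,190.5,0,0,0],[-110,0,190.5,0,0,0]]}'
python3 -c "
from h import *
state();go([461,195,18],[.02,.5,-.866],[1,-.04,0])
crop('side',155,60,315,180,5,'pics/s2.png')"
```

```text
time_s: 2.5
eef_pos: [453.4, 110.9, 188.4]
ee_rot: [-0.181, 0.695, 0.67, 0.185]
force: [0.6, -0.6, 1.2]
grip_width: 0.499
grip_force: 0.0
t 2.5 tip [455.8 197.5  38.6] z [ 0.014  0.5   -0.866] y [ 0.999 -0.035 -0.004] F [ 0.6 -0.6  1.2] g 0.5 q [-0.1   0.5   1.92  0.7   0.89 -0.56]
row [-12.3, 4.3, 16.7] [-0.006, -0.0, 0.002] n>= 0.4
```

View pics/s2.png

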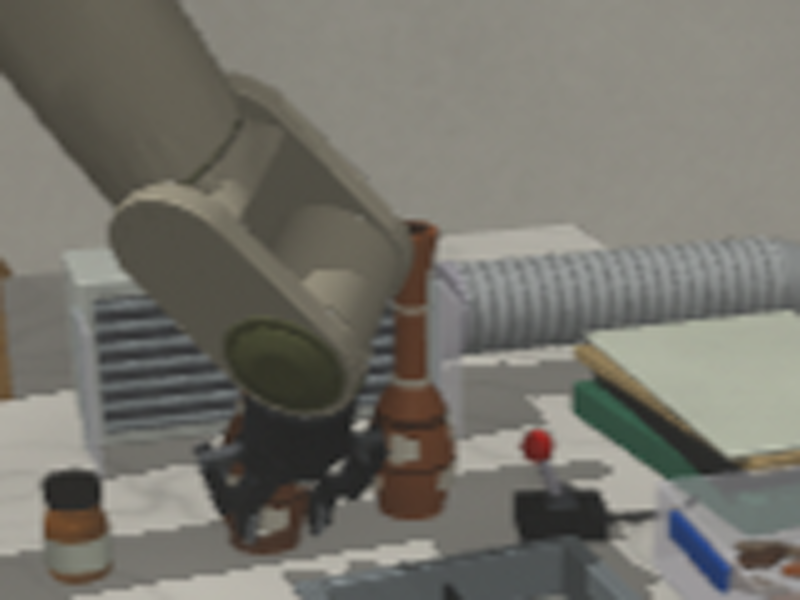

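The fingers straddle flask 1's belly region behind it (finger tips at crop (231,520),(318,532)), far flask clear. Checking tip length by projection.

```bash
python3 -c "
from h import *
s=ctrl.sense();M=rot(s['ee_rot']).as_matrix()
for L in(160,166,173):
  P=[s['eef_pos']+L*M[:,2]+sg*28*M[:,1] for sg in(-1,1)]
  print(L,((proj('side',P)-[155,60])*5).round().tolist())"
```

```text
160 [[243.0, 526.0], [317.0, 516.0]]
166 [[242.0, 530.0], [317.0, 521.0]]
173 [[242.0, 536.0], [316.0, 526.0]]
```

```bash
python3 steer.py '{"rows": [[-14,3.7,20,-0.006,0,0.002],[-14,3.7,20,-0.006,0,0.002]]}' 
python3 -c "
from h import *
state();go([459.5,215,14],[.02,.5,-.866],[1,-.04,0])"
```

```text
time_s: 2.75
eef_pos: [458.2, 107.7, 166.2]
ee_rot: [-0.178, 0.697, 0.669, 0.188]
force: [-0.4, -0.1, 0.8]
grip_width: 0.5
grip_force: 0.0
t 2.8 tip [462.6 194.1  16.4] z [ 0.025  0.5   -0.866] y [ 0.999 -0.042  0.005] F [-0.4 -0.1  0.8] g 0.5 q [-0.11  0.56  1.92  0.73  0.85 -0.61]
row [16.8, -3.1, 12.4] [0.005, 0.0, 0.001] n>= 0.4
```

```bash
python3 steer.py '{"rows": [[17,-3,12,0,0,0],[25.7,-3,17,0,0,0],[34.3,-3,22,0,0,0],[43,-3,27,0,0,0],[51.7,-3,32,0,0,0],[60.3,-3,37,0,0,0],[69,-3,42,0,0,0],[69,-3,42,0,0,0]]}'
python3 -c "
from h import *
state();go([466,340,14],[.02,.5,-.866],[1,-.04,0])
cv2.imwrite('pics/x.png',crop('top',80,140,240,260,5,'pics/t3.png'))"
```

```text
time_s: 3.55
eef_pos: [458.7, 188.9, 164.0]
ee_rot: [-0.178, 0.697, 0.669, 0.189]
force: [-0.1, 0.6, 0.8]
grip_width: 0.499
grip_force: 0.0
t 3.5 tip [462.9 275.4  14.2] z [ 0.025  0.5   -0.866] y [ 0.999 -0.042  0.004] F [-0.1  0.6  0.8] g 0.5 q [ 0.07  0.59  1.87  0.78  0.79 -0.48]
row [55.9, 1.2, 32.5] [0.005, -0.0, 0.0] n>= 1.3
```

View pics/t3.png

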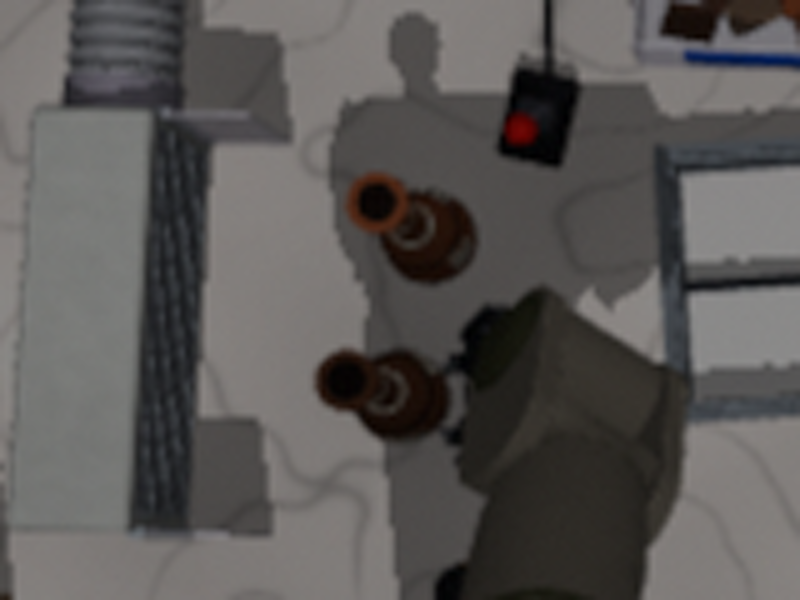

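Lip of the near flask moved to crop (347,379), cradled, upright. Continue.

```bash
python3 steer.py '{"rows": [[12,0,7,0,0,0],[25,0,14.4,0,0,0],[38,0,21.8,0,0,0],[51,0,29.3,0,0,0],[64,0,36.8,0,0,0],[77,0,44.3,0,0,0],[90,0,52,0,0,0],[98,0,56.6,0,0,0]]}'
python3 steer.py '{"rows": [[0,0,0,0,0,0],[-26,0,-15,0,0,0],[-52,0,-30,0,0,0],[-86,0,-50,0,0,0],[-86,0,-50,0,0,0]]}'
cat >> h.py <<'E'
def lips():
    im=imaging.capture("top");h=cv2.cvtColor(im,cv2.COLOR_RGB2HSV).astype(int)
    m=((h[...,0]<12)&(h[...,1]>110)&(h[...,2]>85)).astype(np.uint8);m[:,:110]=0;m[:,185:]=0;m[:170]=0;m[250:]=0
    k,l,st,ce=cv2.connectedComponentsWithStats(m)
    for i in range(1,k):
        if st[i,4]>25:
            x,y,w,hh=st[i,:4];print(st[i],plane("top",[x+w/2-.5,y+hh/2-.5],230)[0].round(1))
E
python3 -c "
from h import *
state();lips()
crop('top',80,140,240,260,5,'pics/t4.png')"
```

```text
time_s: 4.4
eef_pos: [463.4, 301.9, 163.7]
ee_rot: [-0.178, 0.697, 0.669, 0.188]
force: [-0.1, -2.1, -0.5]
grip_width: 0.504
grip_force: 1.5
time_s: 4.9
eef_pos: [459.6, 198.2, 164.3]
ee_rot: [-0.177, 0.699, 0.667, 0.189]
force: [1.1, 0.6, -0.5]
grip_width: 0.501
grip_force: 0.0
t 4.9 tip [464.3 284.5  14.4] z [ 0.027  0.499 -0.866] y [ 0.999 -0.048  0.004] F [ 1.1  0.6 -0.5] g 0.5 q [ 0.09  0.59  1.85  0.78  0.78 -0.46]
```

View pics/t4.png

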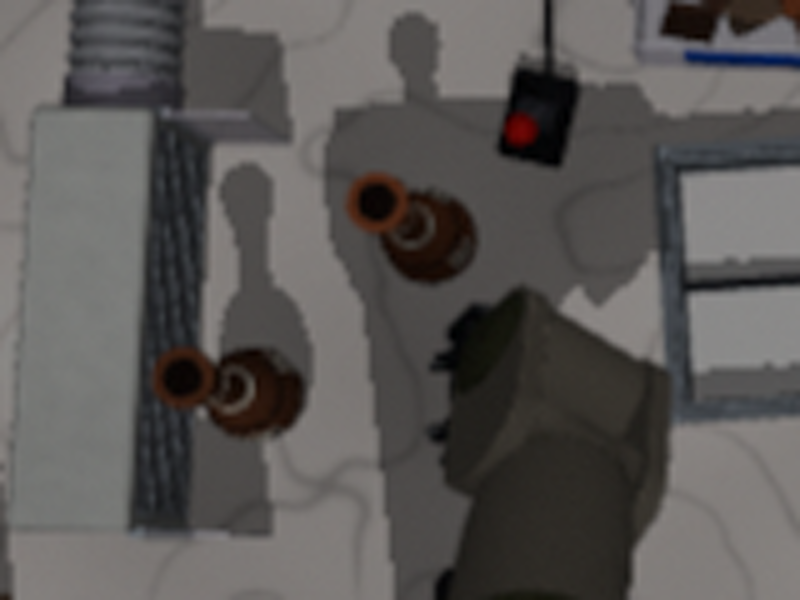

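Near flask stands at lip (183,378): gap ≈ 20 mm to the grille, upright. Next the far flask.

```bash
python3 steer.py '{"rows": [[-40,0,-23,0,0,0],[-27,0,-66,0,0,0],[-2,0,-109,0,0,0],[23,0,-153,0,0,0],[48,0,-196,0,0,0],[73,0,-239,0,0,0],[73,0,-239,0,0,0]]}' 0.35
python3 -c "
from h import *
state();go([583,230,265],[.074,.494,-.866],[.989,-.149,0])"
```

```text
time_s: 5.7
eef_pos: [455.8, 146.3, 414.0]
ee_rot: [-0.174, 0.695, 0.67, 0.193]
force: [0.2, 0.0, -1.1]
grip_width: 0.353
grip_force: 0.0
t 5.7 tip [461.9 232.8 264.3] z [ 0.035  0.5   -0.865] y [ 0.999 -0.042  0.016] F [ 0.2  0.  -1.1] g 0.35 q [-0.02  0.18  1.67  0.55  1.3  -0.14]
row [2.1, 114.3, 2.4] [-0.039, -0.003, 0.101] n>= 2.3
```

```bash
python3 steer.py '{"rows": [[2,40,2,-0.02,0,0.05],[2,80,2,-0.039,0,0.1],[2,114,2,-0.039,-0.003,0.101],[2,114,2,-0.039,-0.003,0.101]]}' >/dev/null
python3 steer.py '{"rows": [[-25,0,43,0,0,0],[-50,0,87,0,0,0],[-75,0,130,0,0,0],[-95,0,165,0,0,0],[-105,0,182,0,0,0],[-105,0,182,0,0,0]]}' 
python3 -c "
from h import *
state();go([582,230,14],[.074,.494,-.866],[.989,-.149,0])"
```

```text
time_s: 6.7
eef_pos: [565.9, 143.6, 194.4]
ee_rot: [-0.174, 0.734, 0.629, 0.189]
force: [-0.7, -0.1, 0.8]
grip_width: 0.347
grip_force: 0.0
t 6.7 tip [576.  229.   44.3] z [ 0.058  0.493 -0.868] y [ 0.989 -0.149 -0.018] F [-0.7 -0.1  0.8] g 0.35 q [-0.02  0.67  1.58  0.65  0.95 -0.27]
row [-14.0, 3.7, 27.2] [-0.016, 0.003, -0.009] n>= 0.6
```

```bash
python3 steer.py '{"rows": [[-14,4,27,-0.016,0.003,-0.009],[-14,4,27,-0.016,0.003,-0.009],[-14,4,27,-0.016,0.003,-0.009]]}' 
python3 -c "
from h import *
state();go([604.6,378,14],[.074,.494,-.866],[.989,-.149,0]);lips()
crop('side',155,60,315,180,5,'pics/s3.png')"
```

```text
time_s: 7.0
eef_pos: [571.1, 144.0, 168.3]
ee_rot: [-0.166, 0.732, 0.631, 0.198]
force: [-0.2, 0.1, 0.6]
grip_width: 0.35
grip_force: 0.0
t 7.0 tip [585.  229.4  18.5] z [ 0.08   0.494 -0.866] y [ 0.989 -0.149  0.007] F [-0.2  0.1  0.6] g 0.35 q [-0.02  0.72  1.57  0.69  0.9  -0.33]
row [127.6, -1.7, 78.9] [0.006, -0.001, 0.003] n>= 3.0
```

View pics/s3.png

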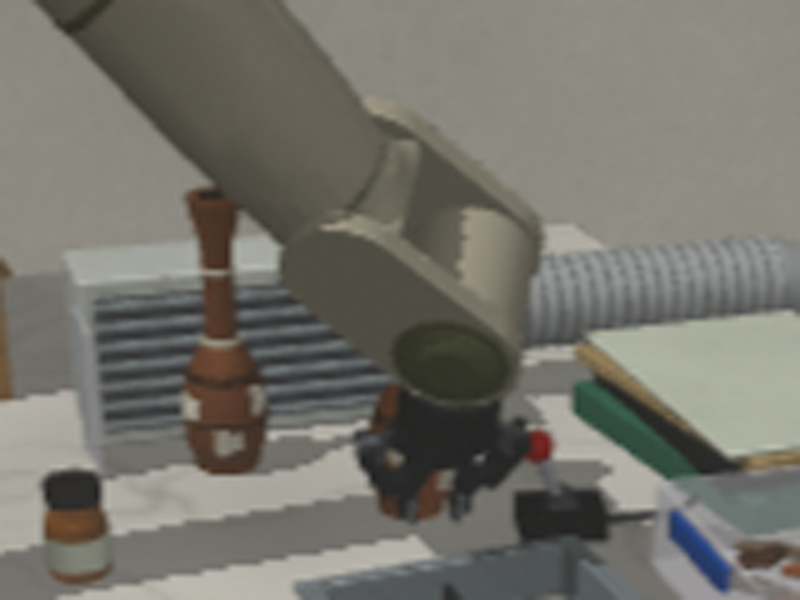

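The right knuckle (crop 525,440) appears just beside the red ball (540,445); check clearance and lateral alignment numerically.

```bash
python3 -c "
from h import *
print(plane('side',[[525/5+155,440/5+60]]*3,[60,75,90] if 0 else 75)[0].round(),plane('side',[525/5+155,440/5+60],60)[0].round())
print(((proj('side',[[591,287,5],[591,287,20],[585,229.4,18.5],[666,211,77]])-[155,60])*5).round())"
```

```text
[664. 224.  75.] [677. 257.  60.]
[[411. 502.]
 [411. 485.]
 [428. 517.]
 [534. 444.]]
```

Too close to the ball; I'll yaw the tool so it pushes partly along +x first.

```bash
python3 -c "
from h import *
go([573,238,14],[.175,.4685,-.866],[.937,-.35,0])"
```

```text
row [5.2, -30.3, 8.5] [-0.097, -0.001, 0.184] n>= 1.4
```

```bash
python3 steer.py '{"rows": [[5,-30,8,-0.05,0,0.09],[5,-30,8,-0.097,-0.001,0.184],[5,-30,8,-0.097,-0.001,0.184],[5,-30,8,-0.097,-0.001,0.184]]}' 
python3 -c "
from h import *
state();go([573+.35*88,238+.937*88,14],[.175,.4685,-.866],[.937,-.35,0])
go([573+.35*88,238+.937*88+58,14],[.175,.4685,-.866],[.937,-.35,0]);lips()"
```

```text
time_s: 7.5
eef_pos: [543.1, 156.2, 163.6]
ee_rot: [-0.148, 0.793, 0.551, 0.213]
force: [-0.1, -0.2, 0.6]
grip_width: 0.351
grip_force: 0.0
t 7.5 tip [573.3 237.4  13.8] z [ 0.175  0.469 -0.866] y [ 0.937 -0.348  0.   ] F [-0.1 -0.2  0.6] g 0.35 q [ 0.    0.68  1.68  0.76  0.74 -0.21]
row [76.8, -0.5, 44.1] [-0.001, -0.0, 0.002] n>= 1.8
row [123.9, -20.7, 71.3] [-0.001, -0.0, 0.002] n>= 2.9
```

```bash
python3 steer.py '{"rows": [[12.8,0,7.4,0,0,0],[25.6,0,14.8,0,0,0],[38.4,0,22.1,0,0,0],[51.2,0,29.4,0,0,0],[64,0,36.8,0,0,0],[76.8,0,44.1,0,0,0],[76.8,0,44.1,0,0,0]]}'
sed -i 's/h\[...,2\]>85/h[...,2]>45/' h.py
python3 -c "
from h import *
state();lips()
crop('top',80,140,240,260,5,'pics/t5.png')"
```

```text
time_s: 8.25
eef_pos: [574.2, 240.1, 162.8]
ee_rot: [-0.148, 0.793, 0.551, 0.212]
force: [0.0, 0.9, -0.2]
grip_width: 0.35
grip_force: 0.0
t 8.2 tip [604.2 321.2  12.9] z [ 0.173  0.469 -0.866] y [ 0.937 -0.348 -0.001] F [ 0.   0.9 -0.2] g 0.35 q [0.15 0.76 1.5  0.71 0.74 0.  ]
[131 170  12   9  52] [612.3 350.9 230. ]
[111 210  12  12  51] [469.4 418.6 230. ]
```

View pics/t5.png

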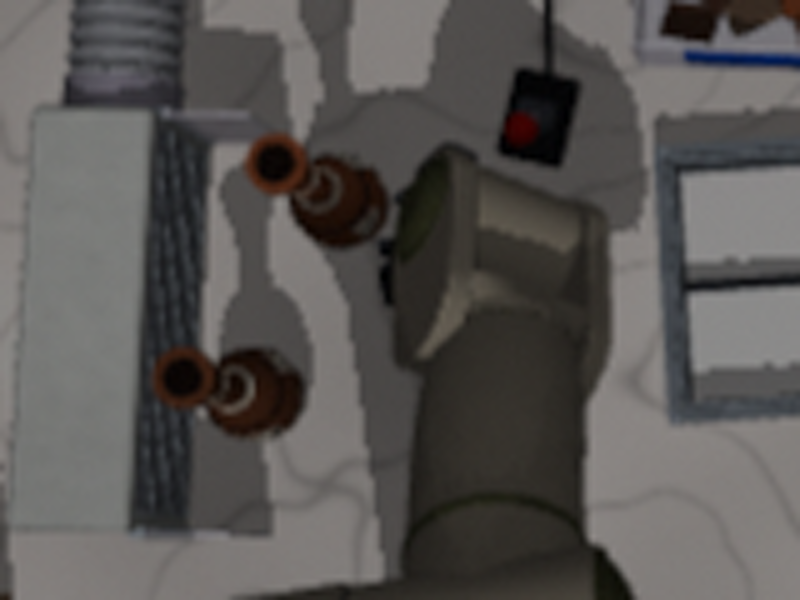

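Far flask at lip crop (278,165) ≈ (617,354), upright, clear of the toggle and panel. Final stretch, straightening the yaw as it goes.

```bash
python3 -c "
from h import *
go([611.5,377,14],[.05,.4975,-.866],[.995,-.1,0])"
```

```text
row [51.6, 9.0, 28.3] [0.127, 0.0, -0.223] n>= 1.7
```

```bash
python3 steer.py '{"rows": [[10,1.8,5.6,0.025,0,-0.045],[20.5,3.6,11.2,0.05,0,-0.09],[31,5.4,17,0.076,0,-0.134],[41,7.2,22.7,0.1,0,-0.178],[51.6,9,28.3,0.127,0,-0.223],[51.6,9,28.3,0.127,0,-0.223]]}'
python3 -c "
from h import *
state()"
python3 steer.py '{"rows": [[-26,0,-15,0,0,0],[-52,0,-30,0,0,0],[-52,0,-30,0,0,0]]}' >/dev/null
python3 -c "
from h import *
state();lips()
crop('top',80,140,240,260,5,'pics/t6.png')"
```

```text
time_s: 8.95
eef_pos: [603.1, 291.0, 163.7]
ee_rot: [-0.173, 0.717, 0.648, 0.192]
force: [-0.3, -1.4, -2.7]
grip_width: 0.349
grip_force: 1.3
t 8.9 tip [611.9 377.   13.9] z [ 0.05   0.497 -0.866] y [ 0.995 -0.1    0.   ] F [-0.3 -1.4 -2.7] g 0.35 q [ 0.22  0.85  1.31  0.65  0.91 -0.07]
t 9.2 tip [605.8 313.7  13.9] z [ 0.052  0.496 -0.866] y [ 0.994 -0.106 -0.001] F [ 1.   1.3 -0.8] g 0.35 q [ 0.12  0.81  1.41  0.66  0.91 -0.19]
[113 170  13  10  58] [611.8 411.6 230. ]
[124 176  13  11  59] [588.2 373.2 230. ]
[111 210  12  12  51] [469.4 418.6 230. ]
```

View pics/t6.png

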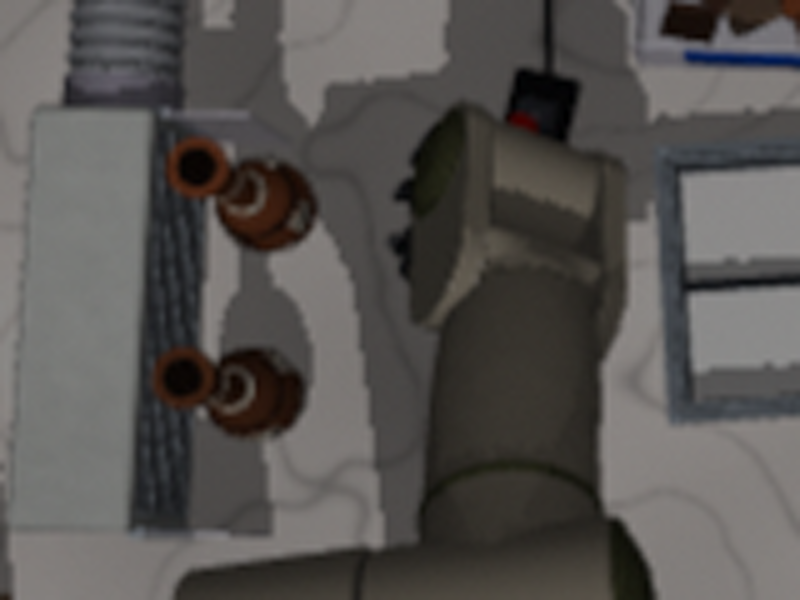

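Both flasks stand upright in front of the grille (lips crop (198,167) and (183,378)), gaps ≈ 22–27 mm. Now the toggle.

```bash
python3 steer.py '{"rows": [[-17,0,-10,0,0,0],[0,0,-50,0,0,0],[20,0,-90,0,0,0],[45,0,-133,0,0,0],[70,0,-176,0,0,0],[90,0,-210,0,0,0],[90,0,-210,0,0,0]]}' 0
python3 -c "
from h import *
state();go([618,218,200],[0,0,-1],[.19,.98,0])"
```

```text
time_s: 10.05
eef_pos: [593.7, 205.4, 397.2]
ee_rot: [-0.171, 0.715, 0.648, 0.196]
force: [0.1, -0.2, 0.3]
grip_width: -0.001
grip_force: 0.0
t 10.1 tip [604.1 291.7 247.6] z [ 0.06   0.499 -0.865] y [ 0.995 -0.101  0.011] F [ 0.1 -0.2  0.3] g -0.0 q [0.08 0.52 1.24 0.54 1.3  0.05]
row [0.7, 22.6, 28.6] [0.397, -0.418, -1.441] n>= 10.3
```

```bash
python3 steer.py '{"rows": [[1,20,0,0.4,-0.42,-1.44],[1,22,0,0.4,-0.42,-1.44],[1,22,0,0.4,-0.42,-1.44],[1,22,0,0.4,-0.42,-1.44],[1,22,0,0.4,-0.42,-1.44],[1,22,0,0.4,-0.42,-1.44],[1,22,0,0.4,-0.42,-1.44],[1,22,0,0.4,-0.42,-1.44]]}' >/dev/null
python3 steer.py '{"rows": [[0,0,0,0,0,0],[0,0,0,0,0,0]]}' >/dev/null
python3 -c "
from h import *
state();go([618,218,150],[0,0,-1],[.19,.98,0])"
```

```text
t 11.1 tip [603.7 223.4 219.2] z [-0.07   0.114 -0.991] y [0.502 0.862 0.063] F [-1.4 -0.8  0.1] g -0.0 q [ 0.12  0.61  1.09  0.12  1.5  -0.94]
row [-2.8, 9.2, 68.5] [0.083, -0.107, -0.331] n>= 2.4
```

```bash
python3 steer.py '{"rows": [[-3,9,30,0.083,-0.107,-0.331],[-3,9,68,0.083,-0.107,-0.331],[-3,9,68,0.083,-0.107,-0.331],[-3,9,68,0.083,-0.107,-0.331],[-3,9,68,0.083,-0.107,-0.331]]}' >/dev/null
python3 steer.py '{"rows": [[0,0,50,0,0,0],[0,0,102,0,0,0],[0,0,102,0,0,0]]}' >/dev/null
python3 -c "
from h import *
state();go([618,218,48],[0,0,-1],[.19,.98,0]);go([688+6,204,48],[0,0,-1],[.19,.98,0])"
```

```text
t 11.8 tip [615.7 216.1  43.5] z [-0.009 -0.003 -1.   ] y [ 0.191  0.982 -0.004] F [-0.  -0.5 -0.6] g 0.0 q [ 0.16  0.78  1.26 -0.    1.11 -1.22]
row [-0.4, 1.6, -4.5] [-0.004, -0.008, -0.0] n>= 0.1
row [-77.7, 2.3, -5.2] [-0.004, -0.008, -0.0] n>= 1.6
```

```bash
python3 steer.py '{"rows": [[-20,0,-4,0,0,0],[-40,1,-5,0,0,0],[-55,1,-5,0,0,0],[-65,2,-5,0,0,0],[-70,2,-5,0,0,0],[-70,2,-5,0,0,0]]}'
python3 steer.py '{"rows": [[-4,0,0,0,0,0],[-4,0,0,0,0,0]]}'
python3 -c "
from h import *
state();print(ctrl.sense()['tau'])
crop('side',215,100,315,175,6,'pics/s4.png')"
```

```text
time_s: 12.45
eef_pos: [687.9, 205.9, 229.6]
ee_rot: [0.001, 0.095, 0.995, -0.0]
force: [-4.5, -0.1, 2.5]
grip_width: 0.003
grip_force: 1.7
time_s: 12.65
eef_pos: [690.0, 206.0, 229.4]
ee_rot: [-0.003, 0.094, 0.996, -0.001]
force: [-23.6, -1.3, 10.8]
grip_width: 0.004
grip_force: 11.7
t 12.7 tip [688.8 205.8  56.5] z [-0.007 -0.001 -1.   ] y [ 0.188  0.982 -0.003] F [-23.6  -1.3  10.8] g 0.0 q [ 0.13  0.91  0.98 -0.    1.26 -1.25]
[ -4.78021637 -58.66903782 -30.70450544  -0.54830454  -5.47569215
  -0.08478786]
```

View pics/s4.png

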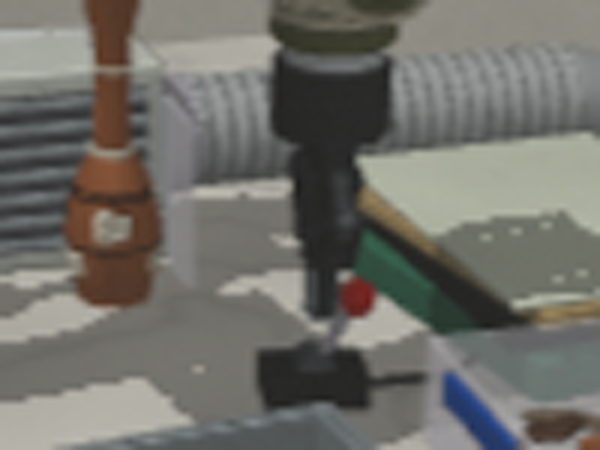

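The toggle leans away from the robot (ball at crop (357,297), force 24 N at its stop): fully on. On to the finds.

```bash
python3 steer.py '{"rows": [[20,0,0,0,0,0],[40,0,-10,0,0,0],[40,0,-60,0,0,0],[40,0,-110,0,0,0],[40,0,-160,0,0,0],[40,0,-160,0,0,0]]}' 0.6
python3 -c "
from h import *
for k,v in find().items():print(k,v)
state();t=np.radians(14.3-90);go([579,-309,200],[0,0,-1],[np.cos(t),np.sin(t),0])"
```

```text
time_s: 13.3
eef_pos: [651.4, 213.0, 398.0]
ee_rot: [0.009, 0.095, 0.995, 0.001]
force: [1.4, 0.3, 0.3]
grip_width: 0.6
grip_force: 0.0
axe (np.int32(145), array([ 578., -309.]), np.float64(14.1), 82, 35, array([ 581., -308.]))
knife (np.int32(135), array([ 575., -416.]), np.float64(9.4), 142, 22, array([ 585., -413.]))
comb (np.int32(188), array([ 439., -415.]), np.float64(13.5), 87, 33, array([ 439., -415.]))
t 13.3 tip [653.5 212.9 220.3] z [ 0.012  0.    -1.   ] y [0.188 0.982 0.002] F [ 0.8 -0.8 -0.4] g 0.6 q [ 0.15  0.69  0.94 -0.    1.5  -1.24]
row [-26.9, -526.3, 19.4] [0.016, 0.0, 2.702] n>= 18.0
```

```bash
python3 steer.py '{"rows": [[-27,-240,19,0,0,1.2],[-27,-240,19,0,0,1.2],[-27,-240,19,0,0,1.2],[-27,-240,19,0,0,1.2],[-27,-240,19,0,0,1.2],[-27,-240,19,0,0,1.2],[-27,-240,19,0,0,1.2],[-27,-240,19,0,0,1.2]]}' >/dev/null
python3 -c "
from h import *
state();t=np.radians(14.2-90);go([579,-309,200],[0,0,-1],[np.cos(t),np.sin(t),0])"
```

```text
t 14.2 tip [633.4 -28.6 195.3] z [ 0.001 -0.001 -1.   ] y [0.985 0.173 0.001] F [-0.9 -0.3  0.1] g 0.6 q [-0.23  0.58  1.19 -0.    1.37 -0.4 ]
row [-267.0, -102.0, -4.4] [0.002, 0.0, 1.497] n>= 10.0
```

```bash
python3 steer.py '{"rows": [[-267,-102,-4,0,0,1.2],[-267,-102,-4,0,0,1.2],[-267,-102,-4,0,0,1.2],[-267,-102,-4,0,0,1.2],[-267,-102,-4,0,0,1.2],[-267,-102,-4,0,0,1.2],[-267,-102,-4,0,0,1.2],[-267,-102,-4,0,0,1.2]]}' >/dev/null
python3 steer.py '{"rows": [[0,0,0,0,0,0.15],[0,0,0,0,0,0.297],[0,0,0,0,0,0.297]]}' >/dev/null
python3 -c "
from h import *
state();t=np.radians(14.2-90);go([577,-309.5,20],[0,0,-1],[np.cos(t),np.sin(t),0])"
```

```text
t 15.2 tip [ 581.6 -309.1  199.7] z [ 0.001 -0.001 -1.   ] y [ 0.251 -0.968  0.001] F [-0.8 -0.2 -0.4] g 0.6 q [-0.67  0.64  1.09 -0.    1.41  0.65]
row [-4.5, -0.8, 179.7] [0.001, -0.001, 0.006] n>= 3.6
```

```bash
python3 steer.py '{"rows": [[-4,-1,50,0,0,0],[-4,-1,100,0,0,0],[-4,-1,150,0,0,0],[-4,-1,180,0,0,0],[-4,-1,185,0,0,0],[-4,-1,185,0,0,0]]}'
python3 steer.py '{"rows": [[0,0,3,0,0,0],[0,0,6,0,0,0],[0,0,6,0,0,0]]}'
python3 -c "
from h import *
state();crop('side',240,190,360,280,5,'pics/s5.png')"
```

```text
time_s: 15.85
eef_pos: [577.8, -309.5, 188.1]
ee_rot: [0.001, 0.992, 0.129, 0.001]
force: [0.5, -0.2, -0.1]
grip_width: 0.602
grip_force: 0.0
time_s: 16.15
eef_pos: [577.8, -309.5, 182.6]
ee_rot: [0.001, 0.992, 0.128, 0.001]
force: [-0.6, -0.1, -0.5]
grip_width: 0.603
grip_force: 0.0
t 16.1 tip [ 578.2 -309.9    9.6] z [ 0.003 -0.002 -1.   ] y [ 0.253 -0.967  0.003] F [-0.6 -0.1 -0.5] g 0.6 q [-0.67  0.82  1.28 -0.    1.04  0.64]
```

View pics/s5.png

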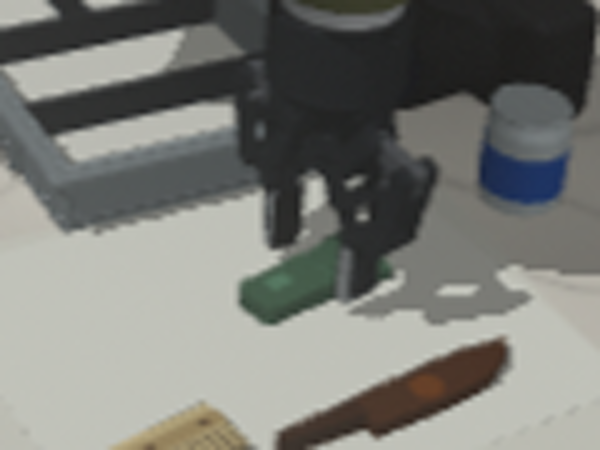

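The open fingers straddle the axe at its middle (crop ~(330,260)). Lower a little and grip.

```bash
python3 steer.py '{"rows": [[0,0,2,0,0,0],[0,0,4,0,0,0],[0,0,4,0,0,0]]}'
python3 steer.py '{"rows": [[0,0,0,0,0,0],[0,0,0,0,0,0],[0,0,0,0,0,0],[0,0,0,0,0,0],[0,0,0,0,0,0]]}' 0 60
python3 steer.py '{"rows": [[0,0,-20,0,0,0],[0,0,-50,0,0,0],[0,0,-100,0,0,0],[0,0,-100,0,0,0]]}'
python3 -c "
from h import *
state()
t=.04;go([600.9,33.9,130],[0,0,-1],[np.cos(t),np.sin(t),0])"
```

```text
time_s: 16.5
eef_pos: [577.6, -309.3, 177.4]
ee_rot: [0.001, 0.992, 0.128, 0.0]
force: [-0.1, -0.5, 0.2]
grip_width: 0.601
grip_force: 0.0
time_s: 17.0
eef_pos: [577.8, -309.5, 178.2]
ee_rot: [0.001, 0.992, 0.128, 0.001]
force: [-0.9, 0.8, 5.2]
grip_width: 0.389
grip_force: 59.5
time_s: 17.4
eef_pos: [578.3, -309.7, 284.3]
ee_rot: [0.005, 0.992, 0.128, 0.005]
force: [0.4, 0.1, -1.7]
grip_width: 0.383
grip_force: 60.0
t 17.4 tip [ 580.1 -311.2  111.3] z [ 0.01  -0.009 -1.   ] y [ 0.253 -0.967  0.011] F [ 0.4  0.1 -1.7] g 0.38 q [-0.67  0.7   1.21 -0.    1.21  0.65]
row [109.0, -326.5, -21.4] [0.014, 0.001, -1.355] n>= 9.0
```

```bash
python3 steer.py '{"rows": [[30,-50,-40,0,0,-0.15],[60,-120,-40,0,0,-0.4],[109,-326,-40,0,0,-1.2],[109,-326,-40,0,0,-1.2],[109,-326,-40,0,0,-1.2],[109,-326,-40,0,0,-1.2],[109,-326,-40,0,0,-1.2],[109,-326,-40,0,0,-1.2]]}' >/dev/null
python3 steer.py '{"rows": [[0,0,0,0,0,-0.1],[0,0,0,0,0,-0.15],[0,0,0,0,0,-0.15]]}'
python3 -c "
from h import *
state()
t=.04;go([600.9,33.9,60],[0,0,-1],[np.cos(t),np.sin(t),0])"
```

```text
time_s: 18.5
eef_pos: [600.4, 34.0, 316.4]
ee_rot: [0.001, 0.694, 0.72, -0.0]
force: [-1.0, 0.5, -1.3]
grip_width: 0.385
grip_force: 60.2
t 18.5 tip [600.4  33.7 143.4] z [ 0.    -0.002 -1.   ] y [0.999 0.036 0.   ] F [-1.   0.5 -1.3] g 0.38 q [-0.14  0.56  1.37 -0.    1.21 -0.17]
row [0.1, 0.5, 83.4] [0.0, 0.002, -0.004] n>= 1.7
```

```bash
python3 steer.py '{"rows": [[0,0,50,0,0,0],[0,0,83,0,0,0],[0,0,110,0,0,0],[0,0,122,0,0,0],[0,0,130,0,0,0],[0,0,131,0,0,0],[0,0,131,0,0,0]]}'
python3 steer.py '{"rows": [[0,0,0,0,0,0],[0,0,0,0,0,0],[0,0,0,0,0,0]]}' 0.52
python3 steer.py '{"rows": [[0,0,-30,0,0,0],[0,0,-80,0,0,0],[0,0,-130,0,0,0],[0,0,-130,0,0,0]]}'
python3 -c "
from h import *
state()
for k,v in find().items():print(k,v)
t=np.radians(13.5-90);go([439,-415,130],[0,0,-1],[np.cos(t),np.sin(t),0])"
```

```text
time_s: 19.2
eef_pos: [601.0, 33.5, 187.2]
ee_rot: [0.002, 0.695, 0.719, 0.0]
force: [0.9, 0.2, -1.3]
grip_width: 0.387
grip_force: 60.2
time_s: 19.5
eef_pos: [600.8, 33.6, 187.0]
ee_rot: [0.002, 0.695, 0.719, 0.0]
force: [0.2, -0.3, 0.1]
grip_width: 0.517
grip_force: 0.0
time_s: 19.9
eef_pos: [601.2, 33.9, 323.8]
ee_rot: [0.006, 0.695, 0.719, 0.004]
force: [0.1, -0.0, -0.1]
grip_width: 0.521
grip_force: 0.0
t 19.9 tip [603.8  33.3 150.8] z [ 0.015 -0.003 -1.   ] y [0.999 0.035 0.015] F [ 0.1 -0.  -0.1] g 0.52 q [-0.14  0.55  1.37 -0.    1.21 -0.17]
axe (np.int32(10), array([605.,  64.]), np.float64(55.5), 17, 11, array([605.,  65.]))
knife (np.int32(135), array([ 575., -415.]), np.float64(9.4), 142, 22, array([ 585., -413.]))
comb (np.int32(184), array([ 439., -415.]), np.float64(14.0), 86, 33, array([ 439., -415.]))
row [-442.8, -177.5, 16.7] [0.009, -0.003, 1.37] n>= 9.5
```

```bash
python3 steer.py '{"rows": [[-443,-177,0,0,0,1.2],[-443,-177,0,0,0,1.2],[-443,-177,0,0,0,1.2],[-443,-177,0,0,0,1.2],[-443,-177,0,0,0,1.2],[-443,-177,0,0,0,1.2],[-443,-177,0,0,0,1.2],[-443,-177,0,0,0,1.2]]}' 0.62 >/dev/null
python3 steer.py '{"rows": [[0,0,0,0,0,0],[0,0,0,0,0,0]]}' >/dev/null
python3 -c "
from h import *
state()
for k,v in find().items():print(k,v)
t=np.radians(14-90);go([439,-415,80],[0,0,-1],[np.cos(t),np.sin(t),0])
crop('top',205,150,365,260,5,'pics/t7.png')"
```

```text
t 20.9 tip [ 464.6 -343.2  142.4] z [ 0.  0. -1.] y [ 0.394 -0.919  0.   ] F [ 0.4  1.4 -0.7] g 0.62 q [-0.84  0.51  1.45  0.    1.18  0.33]
axe (np.int32(144), array([604.,  31.]), np.float64(-87.7), 80, 32, array([604.,  34.]))
knife (np.int32(64), array([ 617., -406.]), np.float64(17.1), 58, 22, array([ 613., -408.]))
comb (np.int32(14), array([ 429., -405.]), np.float64(23.8), 21, 11, array([ 427., -406.]))
row [-52.7, 56.5, 62.7] [0.0, -0.0, 0.162] n>= 2.0
```

View pics/t7.png

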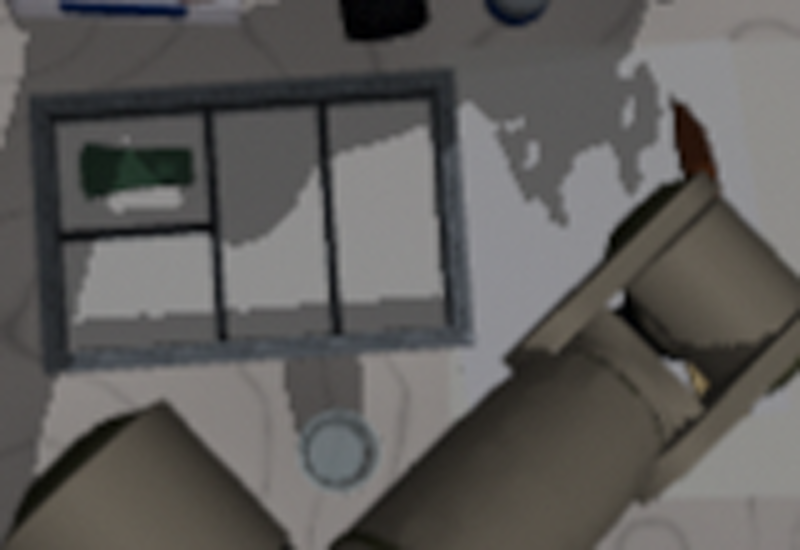

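The axe lies flat, centred in the short far compartment (crop (137,170)). Now the comb.

```bash
python3 steer.py '{"rows": [[-53,56,0,0,0,0.162],[-53,56,30,0,0,0.162],[-53,56,63,0,0,0.162],[-53,56,100,0,0,0.162],[-53,56,128,0,0,0.162],[-53,56,135.5,0,0,0.162],[-53,56,135.5,0,0,0.162]]}'
python3 steer.py '{"rows": [[0,0,0,0,0,0],[0,0,0,0,0,0],[0,0,0,0,0,0],[0,0,0,0,0,0],[0,0,0,0,0,0]]}' 0 60
python3 steer.py '{"rows": [[0,0,-20,0,0,0],[0,0,-50,0,0,0],[0,0,-100,0,0,0],[0,0,-140,0,0,0],[0,0,-140,0,0,0]]}'
python3 -c "
from h import *
state()
t=.04;go([505.9,30.1,145],[0,0,-1],[np.cos(t),np.sin(t),0])"
```

```text
time_s: 21.75
eef_pos: [439.3, -414.3, 180.8]
ee_rot: [0.0, 0.992, 0.122, 0.0]
force: [-0.2, -0.5, 1.0]
grip_width: 0.618
grip_force: 0.0
time_s: 22.25
eef_pos: [439.3, -415.3, 183.5]
ee_rot: [0.002, 0.993, 0.122, 0.002]
force: [0.3, 1.9, 5.0]
grip_width: 0.372
grip_force: 59.1
time_s: 22.75
eef_pos: [439.0, -415.2, 328.8]
ee_rot: [0.007, 0.993, 0.122, 0.004]
force: [-0.2, -0.0, -1.0]
grip_width: 0.364
grip_force: 59.6
t 22.8 tip [ 440.6 -417.3  155.8] z [ 0.009 -0.012 -1.   ] y [ 0.242 -0.97   0.014] F [-0.2 -0.  -1. ] g 0.36 q [-0.95  0.55  1.35  0.    1.23  0.38]
row [172.6, -416.0, 6.0] [0.016, 0.005, -1.367] n>= 9.1
```

```bash
python3 -c "
from h import *
s=ctrl.sense();M=rot(s['ee_rot']).as_matrix()
im=imaging.capture('side');h=cv2.cvtColor(im,cv2.COLOR_RGB2HSV).astype(int)
p=proj('side',s['eef_pos']+M[:,2]*170)[0];print('exp170',p, 'per10mm',proj('side',s['eef_pos']+M[:,2]*180)[0]-p)
m=((h[...,0]>12)&(h[...,0]<32)&(h[...,1]>60)&(h[...,2]>80)).astype(np.uint8)
x,y=p.astype(int);w=np.zeros_like(m);w[y-35:y+35,x-35:x+35]=1;m*=w
k,l,st,ce=cv2.connectedComponentsWithStats(m)
for i in range(1,k):
  if st[i,4]>8:print(st[i],ce[i])
ex=np.array([[a,b,c] for a in(-45,45) for b in(-18,18) for c in(-6,6)])
q=proj('side',s['eef_pos']+M[:,2]*172+ex@M.T);print(q.min(0),q.max(0))
"
```

```text
exp170 [275.01695832 232.07586043] per10mm [-0.14350237  3.67627814]
[254 225  40  22 363] [271.28650138 235.8292011 ]
[253.83738074 220.61128008] [295.77485939 246.00665822]
```

The comb is held level (mask bbox matches the projected box). Carry it to short_near.

```bash
python3 steer.py '{"rows": [[173,-416,0,0.016,0.005,-1.2],[173,-416,0,0.016,0.005,-1.2],[173,-416,0,0.016,0.005,-1.2],[173,-416,0,0.016,0.005,-1.2],[173,-416,0,0.016,0.005,-1.2],[173,-416,0,0.016,0.005,-1.2],[173,-416,0,0.016,0.005,-1.2],[173,-416,0,0.016,0.005,-1.2]]}' >/dev/null
python3 steer.py '{"rows": [[0,0,0,0,0,0],[0,0,0,0,0,0]]}'
python3 -c "
from h import *
state()
t=.04;go([505.9,30.1,60],[0,0,-1],[np.cos(t),np.sin(t),0])"
```

```text
time_s: 23.8
eef_pos: [498.3, -18.5, 320.3]
ee_rot: [-0.007, 0.75, 0.661, 0.001]
force: [0.2, -0.8, -0.8]
grip_width: 0.368
grip_force: 59.6
t 23.8 tip [497.  -16.5 147.3] z [-0.007  0.012 -1.   ] y [ 0.992 -0.125 -0.009] F [ 0.2 -0.8 -0.8] g 0.37 q [-0.27  0.34  1.69  0.01  1.12 -0.15]
row [48.2, 2.2, 87.8] [-0.008, -0.011, -0.165] n>= 2.0
```

```bash
python3 steer.py '{"rows": [[48,2,0,-0.008,-0.011,-0.1],[48,2,20,-0.008,-0.011,-0.165],[48,2,60,-0.008,-0.011,-0.165],[48,2,88,-0.008,-0.011,-0.165],[48,2,88,-0.008,-0.011,-0.165]]}'
python3 -c "
from h import *
state()
t=.04;go([505.9,30.1,13.5],[0,0,-1],[np.cos(t),np.sin(t),0])"
```

```text
time_s: 24.3
eef_pos: [505.0, 27.9, 230.0]
ee_rot: [-0.003, 0.695, 0.719, -0.002]
force: [-0.1, -0.1, -1.6]
grip_width: 0.367
grip_force: 59.7
t 24.3 tip [503.9  28.1  57. ] z [-0.006  0.002 -1.   ] y [ 0.999  0.035 -0.006] F [-0.1 -0.1 -1.6] g 0.37 q [-0.18  0.49  1.75  0.    0.91 -0.21]
row [2.1, 1.3, 43.5] [-0.006, -0.002, -0.005] n>= 0.9
```

```bash
python3 steer.py '{"rows": [[2,1,20,0,-0.002,0],[2,1,33,-0.006,-0.002,-0.005],[2,1,40,-0.006,-0.002,-0.005],[2,1,43.5,-0.006,-0.002,-0.005],[2,1,43.5,-0.006,-0.002,-0.005]]}'
python3 steer.py '{"rows": [[0,0,0,0,0,0],[0,0,0,0,0,0],[0,0,0,0,0,0]]}' 0.52
python3 steer.py '{"rows": [[0,0,-30,0,0,0],[0,0,-80,0,0,0],[0,0,-130,0,0,0],[0,0,-130,0,0,0]]}'
python3 -c "
from h import *
state()
for k,v in find().items():print(k,v)
t=np.radians(9.4-90);go([585,-413.5,130],[0,0,-1],[np.cos(t),np.sin(t),0])"
```

```text
time_s: 24.8
eef_pos: [507.1, 30.6, 190.2]
ee_rot: [0.003, 0.692, 0.722, 0.002]
force: [-0.6, -0.6, -1.4]
grip_width: 0.366
grip_force: 59.7
time_s: 25.1
eef_pos: [507.0, 31.0, 190.1]
ee_rot: [0.003, 0.692, 0.722, 0.002]
force: [0.9, -0.5, -0.8]
grip_width: 0.521
grip_force: 0.0
time_s: 25.5
eef_pos: [506.8, 31.2, 326.1]
ee_rot: [0.008, 0.692, 0.722, 0.005]
force: [0.1, -0.4, -0.2]
grip_width: 0.52
grip_force: 0.0
t 25.5 tip [510.   30.6 153.1] z [ 0.019 -0.003 -1.   ] y [0.999 0.043 0.019] F [ 0.1 -0.4 -0.2] g 0.52 q [-0.17  0.35  1.66 -0.    1.11 -0.21]
axe (np.int32(42), array([609.,  13.]), np.float64(89.4), 44, 16, array([610.,  10.]))
knife (np.int32(135), array([ 575., -416.]), np.float64(9.4), 142, 22, array([ 585., -413.]))
comb (np.int32(4), array([496.,  65.]), np.float64(70.2), 9, 4, array([496.,  65.]))
row [-447.6, 59.3, 21.9] [0.013, -0.007, 1.45] n>= 9.7
```

```bash
python3 steer.py '{"rows": [[-447,59,5,0.013,-0.007,1.2],[-447,59,5,0.013,-0.007,1.2],[-447,59,5,0.013,-0.007,1.2],[-447,59,5,0.013,-0.007,1.2],[-447,59,5,0.013,-0.007,1.2],[-447,59,5,0.013,-0.007,1.2],[-447,59,5,0.013,-0.007,1.2],[-447,59,5,0.013,-0.007,1.2]]}' 0.55 >/dev/null
python3 steer.py '{"rows": [[0,0,0,0,0,0],[0,0,0,0,0,0]]}' >/dev/null
python3 -c "
from h import *
state()
for k,v in find().items():print(k,v)
t=np.radians(9.4-90);go([586,-413.5,60],[0,0,-1],[np.cos(t),np.sin(t),0])"
```

```text
t 26.6 tip [ 573.5 -363.2  141.2] z [-0.009  0.002 -1.   ] y [ 0.401 -0.916 -0.005] F [-0.1  0.6 -0.1] g 0.55 q [-0.73  0.73  1.07 -0.    1.34  0.42]
axe (np.int32(142), array([604.,  31.]), np.float64(-87.3), 80, 33, array([604.,  34.]))
knife (np.int32(14), array([ 567., -421.]), np.float64(42.8), 22, 9, array([ 566., -420.]))
comb (np.int32(177), array([511.,  27.]), np.float64(-87.0), 84, 35, array([511.,  27.]))
row [-10.2, 51.5, 81.7] [-0.004, 0.008, 0.251] n>= 1.9
```

```bash
python3 steer.py '{"rows": [[-10,51,20,-0.004,0.008,0.13],[-10,51,60,-0.004,0.008,0.251],[-10,51,82,-0.004,0.008,0.251],[-10,51,82,-0.004,0.008,0.251]]}' >/dev/null
python3 -c "
from h import *
im=imaging.capture('side');h=cv2.cvtColor(im,cv2.COLOR_RGB2HSV).astype(int)
m=(((h[...,0]<14)|(h[...,0]>170))&(h[...,1]>100)).astype(np.uint8);m[:,:280]=0;m[:,360:]=0;m[:245]=0;m[290:]=0
ys,xs=np.nonzero(m);p=plane('side',np.c_[xs,ys],6);print(len(xs),p.min(0),p.max(0),p.mean(0))
a,b=p[p[:,0].argmin()],p[p[:,0].argmax()];print(a,b,np.degrees(np.arctan2(*(b-a)[1::-1])))
state();t=np.radians(9.4-90);go([586,-413.5,7],[0,0,-1],[np.cos(t),np.sin(t),0])"
```

```text
174 [ 555.26077292 -421.5548466     6.        ] [ 647.38003091 -391.27977695    6.        ] [ 598.89136089 -406.35566819    6.        ]
[ 555.26077292 -418.09033699    6.        ] [ 647.38003091 -393.16416259    6.        ] 15.140860365048196
t 27.1 tip [ 586.3 -412.1   60.3] z [-0.  0. -1.] y [ 0.164 -0.986 -0.   ] F [-0.3  0.4  0.8] g 0.55 q [-0.78  0.89  1.    0.    1.25  0.63]
row [-0.6, 1.3, 53.3] [-0.0, -0.0, 0.001] n>= 1.1
```

```bash
python3 steer.py '{"rows": [[0,1,30,0,0,0],[0,1,45,0,0,0],[0,1,53,0,0,0],[0,1,53,0,0,0]]}'
python3 steer.py '{"rows": [[0,0,0,0,0,0],[0,0,0,0,0,0],[0,0,0,0,0,0],[0,0,0,0,0,0],[0,0,0,0,0,0]]}' 0 60
python3 steer.py '{"rows": [[0,0,-20,0,0,0],[0,0,-50,0,0,0],[0,0,-100,0,0,0],[0,0,-140,0,0,0],[0,0,-140,0,0,0]]}'
python3 -c "
from h import *
state()
im=imaging.capture('side');h=cv2.cvtColor(im,cv2.COLOR_RGB2HSV).astype(int)
s=ctrl.sense();M=rot(s['ee_rot']).as_matrix();p=proj('side',s['eef_pos']+M[:,2]*172)[0]
m=(((h[...,0]<14)|(h[...,0]>170))&(h[...,1]>100)).astype(np.uint8);x,y=p.astype(int);w=np.zeros_like(m);w[y-30:y+30,x-45:x+45]=1;m*=w
ys,xs=np.nonzero(m);print(p,len(xs),xs.min(),xs.max(),ys.min(),ys.max())
ex=np.array([[a,b,c] for a in(-65,87) for b in(-13,13) for c in(-6,6)])*[-1,1,1]
q=proj('side',s['eef_pos']+M[:,2]*174+ex@M.T);print(q.round().tolist())
t=.04-np.pi/2;go([547,-75.5,145],[0,0,-1],[np.cos(t),np.sin(t),0])"
```

```text
time_s: 27.45
eef_pos: [586.5, -414.2, 181.1]
ee_rot: [0.001, 0.997, 0.082, 0.001]
force: [-0.0, -0.6, 0.0]
grip_width: 0.552
grip_force: 0.0
time_s: 27.95
eef_pos: [586.7, -414.8, 183.0]
ee_rot: [0.002, 0.997, 0.081, 0.002]
force: [-0.4, 1.1, 7.1]
grip_width: 0.264
grip_force: 58.7
time_s: 28.45
eef_pos: [586.3, -414.5, 328.9]
ee_rot: [0.006, 0.997, 0.081, 0.005]
force: [0.9, 0.6, -0.7]
grip_width: 0.266
grip_force: 59.0
t 28.4 tip [ 588.2 -416.3  155.9] z [ 0.011 -0.011 -1.   ] y [ 0.162 -0.987  0.012] F [ 0.9  0.6 -0.7] g 0.27 q [-0.78  0.81  0.89  0.    1.42  0.63]
[331.27636354 221.61464063] 108 319 349 213 226
[[348.0, 210.0], [348.0, 215.0], [356.0, 215.0], [355.0, 220.0], [298.0, 228.0], [298.0, 232.0], [305.0, 234.0], [305.0, 238.0]]
row [16.3, -340.8, 4.4] [0.007, -0.006, 0.123] n>= 6.8
```

```bash
python3 steer.py '{"rows": [[-2,-341,0,0.007,-0.006,0.1],[-2,-341,0,0.007,-0.006,0.123],[-2,-341,0,0.007,-0.006,0.123],[-2,-341,0,0.007,-0.006,0.123],[-2,-341,0,0.007,-0.006,0.123],[-2,-341,0,0.007,-0.006,0.123],[-2,-341,0,0.007,-0.006,0.123],[-2,-341,0,0.007,-0.006,0.123]]}' >/dev/null
python3 steer.py '{"rows": [[0,0,0,0,0,0],[0,0,0,0,0,0]]}'
python3 -c "
from h import *
state()
t=.04-np.pi/2;go([569,-75,60],[0,0,-1],[np.cos(t),np.sin(t),0])"
```

```text
time_s: 29.5
eef_pos: [528.9, -79.0, 319.8]
ee_rot: [-0.002, 1.0, 0.019, -0.003]
force: [0.2, -0.8, -0.3]
grip_width: 0.263
grip_force: 59.2
t 29.5 tip [528.  -78.2 146.8] z [-0.005  0.005 -1.   ] y [ 0.039 -0.999 -0.005] F [ 0.2 -0.8 -0.3] g 0.26 q [-0.37  0.42  1.58  0.    1.15  1.16]
row [40.7, -2.0, 86.6] [-0.005, 0.005, -0.001] n>= 1.9
```

```bash
python3 steer.py '{"rows": [[40,-2,0,-0.005,0.005,0],[40.7,-2,30,-0.005,0.005,0],[40.7,-2,70,-0.005,0.005,0],[40.7,-2,87,-0.005,0.005,0],[40.7,-2,87,-0.005,0.005,0]]}'
python3 -c "
from h import *
state()
t=.04-np.pi/2;go([569,-75,14.5],[0,0,-1],[np.cos(t),np.sin(t),0])"
```

```text
time_s: 30.0
eef_pos: [568.5, -75.3, 230.2]
ee_rot: [-0.001, 1.0, 0.019, -0.002]
force: [-0.3, 0.9, -0.4]
grip_width: 0.265
grip_force: 59.2
t 30.0 tip [567.6 -75.   57.2] z [-0.005  0.001 -1.   ] y [ 0.038 -0.999 -0.002] F [-0.3  0.9 -0.4] g 0.26 q [-0.34  0.61  1.54 -0.    1.    1.2 ]
row [0.7, -0.2, 42.7] [-0.002, 0.005, -0.002] n>= 0.9
```

```bash
python3 steer.py '{"rows": [[1,0,20,-0.002,0.005,0],[1,0,33,-0.002,0.005,0],[1,0,40,-0.002,0.005,0],[1,0,43,-0.002,0.005,0],[1,0,43,-0.002,0.005,0]]}'
python3 steer.py '{"rows": [[0,0,0,0,0,0],[0,0,0,0,0,0],[0,0,0,0,0,0]]}' 0.48
python3 steer.py '{"rows": [[0,0,-30,0,0,0],[0,0,-80,0,0,0],[0,0,-130,0,0,0],[0,0,-180,0,0,0],[0,0,-180,0,0,0]]}'
python3 steer.py '{"rows": [[-50,0,0,0,0,0],[-50,50,0,0,0,0],[-50,100,0,0,0,0],[-50,150,0,0,0,0],[-50,200,0,0,0,0],[-50,250,0,0,0,0],[-50,250,0,0,0,0],[-50,250,0,0,0,0]]}'
python3 -c "
from h import *
state();lips()
for k,v in find(11).items():print(k,v)
im=imaging.capture('top');h=cv2.cvtColor(im,cv2.COLOR_RGB2HSV).astype(int)
for n in('top','side'):
  h=cv2.cvtColor(imaging.capture(n),cv2.COLOR_RGB2HSV).astype(int);m=((h[...,0]<6)|(h[...,0]>174))&(h[...,1]>200)
  m=m.astype(np.uint8);x0,y0,x1,y1=(175,140,205,180) if n=='top' else (245,130,295,165)
  ys,xs=np.nonzero(m[y0:y1,x0:x1]);u=(xs.mean()+x0,ys.mean()+y0);print(n,len(xs),u)
  if n=='top':ut=u
  else:print(tri(u,ut))
"
```

```text
time_s: 30.5
eef_pos: [570.2, -74.3, 190.5]
ee_rot: [0.001, 1.0, 0.02, 0.003]
force: [-0.4, -0.1, -1.1]
grip_width: 0.264
grip_force: 59.2
time_s: 30.8
eef_pos: [570.2, -74.2, 190.7]
ee_rot: [0.001, 1.0, 0.02, 0.003]
force: [0.2, -0.8, -0.9]
grip_width: 0.482
grip_force: 0.0
time_s: 31.3
eef_pos: [569.3, -73.7, 377.6]
ee_rot: [0.003, 1.0, 0.02, 0.009]
force: [0.7, 0.2, -0.9]
grip_width: 0.479
grip_force: 0.0
time_s: 32.1
eef_pos: [528.7, -326.3, 369.7]
ee_rot: [0.001, 1.0, 0.019, 0.002]
force: [-0.2, 0.9, 0.4]
grip_width: 0.481
grip_force: 0.0
t 32.1 tip [ 529.6 -326.5  196.8] z [ 0.005 -0.001 -1.   ] y [ 0.038 -0.999  0.001] F [-0.2  0.9  0.4] g 0.48 q [-0.74  0.55  1.24  0.    1.35  0.79]
[113 170  13  10  58] [611.8 411.6 230. ]
[124 176  13  11  60] [588.2 373.2 230. ]
[111 209  12  13  57] [471.1 418.6 230. ]
[122 218  11   7  26] [449.7 382.4 230. ]
axe (np.int32(143), array([603.,  31.]), np.float64(-87.7), 80, 32, array([603.,  34.]))
knife (np.int32(120), array([559., -74.]), np.float64(0.8), 135, 19, array([570., -74.]))
comb (np.int32(180), array([511.,  27.]), np.float64(-87.9), 83, 32, array([511.,  27.]))
top 29 (np.float64(186.58620689655172), np.float64(154.06896551724137))
side 3 (np.float64(274.0), np.float64(148.0))
[711.0024569  198.88088594  78.82984114]
```

```bash
python3 -c "
from rig import ctrl, imaging
print(ctrl.finish_job())"
```

```text
the job is handed in; nothing more can be done
None
```

Job handed in at about 32 s: both flasks stand upright at the grille with gaps of roughly 22–29 mm, the fan toggle is fully over, and the axe, comb and knife lie flat in their own compartments (there was no spearhead today); after the 14-picture viewing limit, I checked the comb, the knife and the final state from camera measurements rather than by eye.

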